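# Stand the menu board in its rack and hold the spring clip open round its edge

## Robot

A 7-joint arm with a two-finger parallel gripper is mounted at the origin on the work surface. World frame = base frame: x ahead of the robot, y to its left, z up, the work surface at z = 0. Lengths are in mm, angles in rad, forces in N, time in s.
With the tool pointing down it reaches from about 400 to 875 mm from the base axis. Payload 4.4 kg.
Tool frame: the origin (TCP) lies on the centre line of the jaws, within the pads' length; the fingertips stand 25 mm ahead of it and the grasp point (between the pads) lies 6 mm ahead of it (ctrl.finger_overhang is the distance from the TCP to the fingertips, in mm); z points along the fingers, y is the line along which they close (so a half turn about z gives the same grasp; the last joint's range is limited). The gripper opens to 85 mm and grips with 20 to 120 N. Pads are 22 mm wide; open, the fingers measure 114 mm over their backs; the gripper's body (76 mm by 85 mm) begins 54 mm behind the grasp point. The pads swing forward as they close: fully open they stand 13 mm farther back than shut.
Start: joints at [-1.253, 0.628, 0.038, 1.517, -0.027, 0.996, -0.02], TCP at [243.369, 602.735, 256.313] pointing down, gripper open.
Joint ranges: [-3.06, 3.06], [-0.37, 2.12], [-1.25, 1.32], [0.18, 2.47], [-1.1, 4.24], [0.23, 1.98], [-2.94, 2.94]. Speed limits (rad/s): [2.57, 2.57, 3.14, 3.14, 3.14, 3.14, 3.14].

## Interface

Orientations are given as [roll, pitch, yaw] about the fixed x, y, z axes, in that order (R = Rz(yaw) Ry(pitch) Rx(roll)).
In Python, from cell import ctrl gives the robot as it stands. The module is installed in compiled form; this text tells all that it offers.
- The arm moves only by the tool play_rows, never from a script. Its argument "targets" is a list of rows, each a list of 5 numbers: the closure, from 0 (fully open) to 1 (shut), then the shift along the tool's x, y, z in cm, then the turn about the tool's z in degrees. In form: [[gripper, dx, dy, dz, spin], ...]. A call has 1 to 10 rows; each row is the pose to reach, as a shift and turn from the pose commanded when the call began, along the tool's axes at that moment; what a row does not reach only later rows make up. A row lasts 1/10 s, in which the tool goes at most 50 mm and 8.59 degrees, less where a joint would pass 70% of its speed; a pose out of reach is approached as far as the arm can. A call with a gripper value outside its range is refused whole. The fingers move at their own pace and stop on an object; the grip force is fixed at half the most. Time passes only in rows, so rows that repeat a pose let the fingers close. It gives the time, the measured TCP pose, the force, the opening and the grip force at its end, in the units of the state.
- ctrl.read_state(): the state, without advancing time (a new reading comes with each control period).
- ctrl.get_image(name): name is "side" or "top" or "wrist"; returns (picture, depth): 480x640x3 uint8, red, green, blue; 480x640 float32, mm along the optical axis (not along the pixel's ray), 0 where there is no reading.
- ctrl.calibration(name): a dict with "vfov" (degrees; the focal length in pixels is half the picture's height over the tangent of half this angle, whatever the lens; pixels are square), "cx", "cy" (the principal point, pixels), "extrinsics" (4x4, takes a point from camera to world coordinates); the wrist camera has in their place "mount" (4x4, takes a point from camera to tool coordinates, whose origin is the TCP and whose axes are the flange's). Camera axes: x right, y down, z forward; pixel columns grow to the right and rows downward; lengths in mm; the calibration is good to about 2 mm. A picture is of the moment at which its call begins: read the wrist's pose just before it. calibration takes no time and is no camera call.
- ctrl.finish_job(): hands the job in; it is judged then, once.
Trained networks look in the newest picture that a camera, given by its name, has taken for a name from the list of things; names that differ only in an ending like _2 or _b are one class to them, and where a whole thing is asked for, a point or a joint stands for the part that bears it (a point fixed in the world has none). Each returns a list of dicts, best first, with "confidence" (0 to 1); they miss things now and then, are a little off and sometimes report something else, mostly with a low value. They report only what shows in the picture. A call takes as long as a camera call. They do not tell look-alikes from the thing itself.
- ctrl.search_frame(camera, name): "bbox" ([left, top, right, bottom] in pixels, round what is visible of it).
- ctrl.trace(camera, name): "pixels" (480x640 bool, what is visible of it) and "bbox" ([left, top, right, bottom] in pixels, round what is visible of it).
The state is a dict: "clock": time; "qpos": joint angles; "qd": joint speeds; "tau": joint torques, N m; "eef_pos": TCP position; "tool_rot": TCP orientation; "force": force on the tool from outside, world axes, zero at the start; "torque": the same for the moment, N m; "width": finger opening in mm; "gripper_force": force on a finger pad.
Only numpy, scipy, OpenCV 4.12 (cv2) and the standard library are available. Lean on these libraries where they do the work, as an engineer would, in place of code of your own. Each camera call takes 0.05 s, during which the arm holds its last target. There are 200 camera calls.

## Task

Take the white menu board off the recipe rest and stand it down in the empty slot of the wooden rack, then let go of it. Then pick up the red clip by squeezing its handles so that its jaws gape wide, bring the open jaws well round one of the board's two upright side edges, one jaw on each face and neither touching it, and finish while still holding the clip squeezed open there, so that I can slip the shopping list in. Leave everything else where it stands.

Things in the scene. Friction and masses are not known exactly. Their poses are not given: they have to be found in the camera images.
- board: Menu board: stiff white panel, 6 mm thick (x, +x out of the face with dots), 130 wide (y), 120 high (z), 90 g, blue stripe along its top. Origin: middle of its bottom edge. It starts leaning in the recipe rest, top tilted 20 degrees to the rest's -x side; its upper 50 mm stand free of the rest and can be pinched across the thickness. In the slot it has up to 5 degrees of play.
- rest: Recipe rest, dark steel, fixed, 105 x 90 mm, 80 high; origin: underside. The board's foot sits on its sloping ledge, about 16 mm up, behind a 10 mm lip on the +x side, and comes out upward along the board's own z. The back plate reaches 70 mm up the board.
- rack: Wooden card rack, fixed, 100 mm deep (x), 90 long (y), 38 high, origin: centre of its underside. Three straight grooves along y at x = -31, 0 and +31 mm, open at both ends, 8 mm wide, floor 6 mm above the table, mouth chamfered to 18 mm over the top 8 mm. The -31 and 0 grooves hold low coasters; the +31 groove is empty.
- slot (a point): Middle of the floor of the rack's empty groove (6 mm above the table); y runs along the groove, z up.
- clip: Spring clip, two red levers on a steel pin, lying on its side: hinge axis (z) upright, 26 mm high as it lies, 96 long, 65 g. Origin: hinge axis at the underside; frame fixed in the +y lever; shut, x points to the jaws. Jaws end 44 mm ahead of the hinge, handles 52 behind. Width over the handles, shut: 38 mm at 26 behind the hinge, 46 at 38, 54 at the end; fully squeezed about 21, handles parallel.
- clip_lever (a joint): Opening angle of the clip in rad: 0 jaws shut, 0.6 fully open (stop), the jaw pads then about 26 mm apart. Squeezing the handles together opens the jaws, each lever turning by half. About 6 N on the handles starts it, 12 N opens it fully; the spring shuts it when let go.
- tip_a (a point): Point on the black rubber pad of the jaw on the clip's +y side: 38 mm ahead of the hinge, mid-width (13 mm above the underside). The pads run from 32 to 44 mm ahead of the hinge; the jaws are hollow between pads and hinge.
- tip_b (a point): The same point on the other jaw, on the moving lever.
- coaster1: Cork coaster, 80 mm square, 6 thick, standing in the rack's -31 groove. Origin: middle of its bottom edge. To be left alone.
- coaster2: Blue ceramic coaster, same size, in the middle groove. To be left alone.
- frog: White ceramic magnet frog, 60 mm across, 59 high; origin: underside. To be left alone.
- grinder: Chrome pepper grinder, 54 mm diameter, 158 high; origin: underside. To be left alone.
- bottle: Empty amber glass bottle with cork stopper, 68 mm diameter, 208 high; origin: underside. To be left alone.
- eggring: Red silicone egg ring, 90 mm diameter, 16 high, with a tab; origin: underside centre. To be left alone.
There are look-alikes about, which are no part of the job. Of the things like the board, leave any that is orange; of the rest the larger one is meant. Leave any turquoise look-alike of the clip alone.

How it is judged (in metres and radians):
On the way, in this order (a step that is already met when the one before it is completed fails the run):
1. the board stands in the empty slot, down on its floor, and is let go (horizontal distance between board and slot below 0.025 m and x of board in the frame of slot between -0.006 and 0.006 m and z of board in the frame of slot below 0.006 m and angle between board's own z axis and vertical below 0.17 rad and angle between the y axis of board and the y axis of rack, either way round below 0.15 rad and contact force between the fingers and board below 0.1 N and linear speed of board below 0.03 m/s), for 0.2 s.
2. the clip is lifted off the shelf with its jaws squeezed open (value of joint clip_lever above 0.3 rad and contact force between the fingers and clip above 2 N and height (world z) of clip above 0.03 m), for 0.2 s.
At the end, for the whole second after the job is handed in: Board down in the empty slot (6 mm), near its middle (25 mm), leaning under 10 degrees. Fingers hold the clip off the shelf, jaws open over 0.3 rad, a pad each side of the board over 1 mm inside one side edge, hinge outside it, 35 to 118 mm up; no touch on board or rack; all at rest (all of step 2 and horizontal distance between board and slot below 0.025 m and x of board in the frame of slot between -0.006 and 0.006 m and z of board in the frame of slot below 0.006 m and angle between board's own z axis and vertical below 0.17 rad and angle between the y axis of board and the y axis of rack, either way round below 0.15 rad and ((x of tip_a in the frame of board above 0.004 m and x of tip_b in the frame of board below -0.004 m) or (x of tip_b in the frame of board above 0.004 m and x of tip_a in the frame of board below -0.004 m)) and ((y of clip in the frame of board below -0.067 m and y of each of tip_a, tip_b in the frame of board above -0.064 m) or (y of clip in the frame of board above 0.067 m and y of each of tip_a, tip_b in the frame of board below 0.064 m)) and z of tip_a in the frame of board between 0.035 and 0.118 m and z of tip_b in the frame of board between 0.035 and 0.118 m and linear speed of each of clip, board below 0.03 m/s and contact force between each of clip, the fingers and board below 0.5 N and contact force between clip and rack below 0.5 N); the arm keeps its last pose, push and grip.
It fails at once if a coaster is moved more than 20 mm (distance of any of coaster1, coaster2 from where it was at the start of the episode above 0.02 m).
It fails at once if the frog is moved more than 30 mm (distance of frog from where it was at the start of the episode above 0.03 m).
It fails at once if the egg ring is moved more than 30 mm (distance of eggring from where it was at the start of the episode above 0.03 m).
It fails at once if the pepper grinder is moved more than 30 mm (distance of grinder from where it was at the start of the episode above 0.03 m).
It fails at once if the bottle is moved more than 30 mm (distance of bottle from where it was at the start of the episode above 0.03 m).
It also fails if it takes over 56 s, if anything falls off the work surface, if the arm or the gripper's body presses on something with over 40 N, if the wrist force passes 120 N, or if a joint passes its speed limit or range.

## Working session

There is one attempt and no reset: what is moved stays moved. The work goes in short steps, Python scripts to look and compute and a tool call to move; the robot and the scene stay as the last step left them, time stands still between calls to the robot, and variables do not carry over. Pictures are saved under pics/ and viewed, at most 10 in all, crops included, and the job is handed in when it is done.

Besides the shell and the picture viewer there is one more tool, called after "Emit:" by a JSON object that holds its "op" and its "data". play_rows: Moves the arm, as the interface text tells. Its arguments: {"type":"object","properties":{"targets":{"type":"array"}},"required":["targets"]}

```bash
mkdir -p pics; cat > h.py <<'E'
import numpy as np, cv2
from cell import ctrl
from scipy.spatial.transform import Rotation as R
def T():
    s=ctrl.read_state(); M=np.eye(4); M[:3,:3]=R.from_euler('xyz',s['tool_rot']).as_matrix(); M[:3,3]=s['eef_pos']; return M
def ext(n):
    c=ctrl.calibration(n)
    return (T()@np.array(c['mount'])) if n=='wrist' else np.array(c['extrinsics'])
def grab(n,save=None):
    E=ext(n); im,d=ctrl.get_image(n); c=ctrl.calibration(n)
    f=240/np.tan(np.radians(c['vfov'])/2)
    v,u=np.mgrid[0:480,0:640]
    P=np.stack([(u-c['cx'])/f*d,(v-c['cy'])/f*d,d],-1)@E[:3,:3].T+E[:3,3]
    P[d==0]=np.nan
    if save: cv2.imwrite('pics/'+save,im[:,:,::-1])
    return im,d,P
E
python3 - <<'E'
from h import *
np.set_printoptions(precision=1,suppress=True)
s=ctrl.read_state();print(s)
ims=[]
for n in ('side','top'):
    im,d,P=grab(n); np.save(n+'.npy',P); cv2.imwrite(n+'.png',im[:,:,::-1]); ims.append(im)
    print(n,ctrl.calibration(n))
    for k in('board','clip','rack','rest','frog','grinder','bottle','eggring'):
        for r in ctrl.trace(n,k):
            q=P[r['pixels']]; print(n,k,round(r['confidence'],2),np.array(r['bbox']),np.nanmedian(q,0),np.nanpercentile(q,2,axis=0),np.nanpercentile(q,98,axis=0))
for n,i in zip(('side','top'),ims): cv2.imwrite(f'pics/{n}0.png',i[:,:,::-1])
E
```

```text
{'clock': 0.0, 'qpos': array([-1.3,  0.6,  0. ,  1.5, -0. ,  1. , -0. ]), 'qd': array([-0.,  0., -0.,  0., -0., -0., -0.]), 'tau': array([  0. , -56.3,   1.2, -19.3,   0. ,   0. ,   0. ]), 'eef_pos': array([243.1, 602.2, 255.4]), 'tool_rot': array([-3.1,  0. ,  2.8]), 'force': array([0.2, 0. , 0. ]), 'torque': array([-0.,  0.,  0.]), 'gripper_force': 0.0, 'width': 85.36341667509862}
side {'vfov': 55.394043671159956, 'cx': 326.35405488939955, 'cy': 239.7241178455965, 'extrinsics': array([[   0.8,   -0.4,    0.5,  128.7],
       [  -0.6,   -0.5,    0.6, -498.3],
       [  -0. ,   -0.8,   -0.6,  560.3],
       [   0. ,    0. ,    0. ,    1. ]])}
side board 0.78 [448.8 314.5 550.2 416.8] [ 490.6 -361.6  109.2] [ 481.3 -415.6   25.9] [ 522.5 -288.3  132.3]
side board 0.74 [483.  310.2 570.7 371. ] [ 638.3 -332.4    7. ] [ 597.  -374.5    4.6] [ 686.5 -287.6    8.9]
side board 0.59 [276.5 369.7 375.4 465.5] [ 325.  -237.1    8.3] [ 255.8 -305.1    5.7] [ 397.8 -162.2   10.3]
side board 0.45 [301.  224.  372.8 282.9] [519.1 -36.6  31.7] [476.9 -58.5   4.2] [582.1  37.6  41.6]
side clip 0.95
[... 1973 characters left out ...]
  341.  260. ] [540.9  -6.1  36.9] [482.2 -53.3   4.6] [584.   42.7  42.8]
top rest 0.97 [439.3 234.8 479.9 277.4] [ 469.2 -344.9    9. ] [ 439.1 -396.7    0.1] [ 541.5 -306.7   66.1]
top rest 0.25 [163.7 204.8 195.7 235.3] [552.2 336.1  25.5] [531.5 296.5  -1.6] [592.5 372.2  30.4]
top frog 0.67 [327.3 126.4 355.6 157.1] [762.6 -53.8  33.9] [737.8 -84.9   4.5] [799.8 -22.7  59.9]
top grinder 0.73 [223.4 121.5 248.4 155.8] [745.4 198.1 129.8] [730.9 178.5  10.1] [775.9 224.7 157.5]
top bottle 0.75 [366.2 128.7 405.6 168.8] [ 728.4 -157.   120. ] [ 707.6 -194.8    2.1] [ 764.3 -132.4  210. ]
top eggring 0.56 [308.7 272.7 344.3 320. ] [360.8 -47.2  14.4] [334.9 -67.3   4.6] [431.9  16.5  19.4]
```

```bash
python3 - <<'E'
import cv2,numpy as np
a=cv2.imread('pics/side0.png');b=cv2.imread('pics/top0.png')
def c(i,x0,y0,x1,y1,w,h): return cv2.resize(i[y0:y1,x0:x1],(w,h),interpolation=cv2.INTER_CUBIC)
cv2.imwrite('pics/m.png',np.vstack([np.hstack([c(a,400,290,600,440,400,300),c(b,400,180,520,270,400,300)]),np.hstack([c(a,215,140,335,230,400,300),c(b,280,190,360,250,400,300)])]))
E
```

```text
(no output)
```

View pics/side0.png

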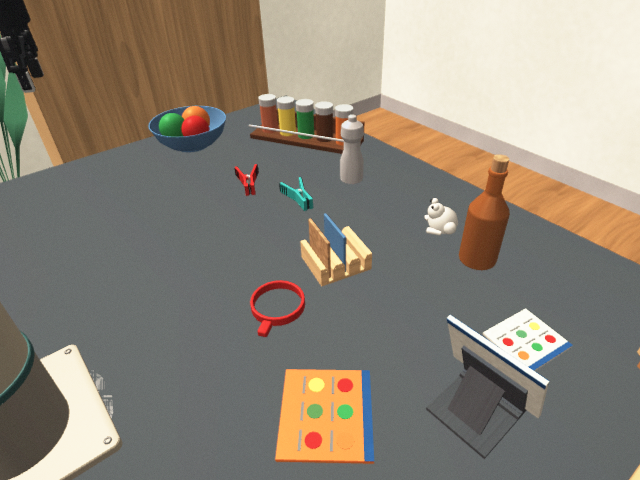

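View pics/m.png

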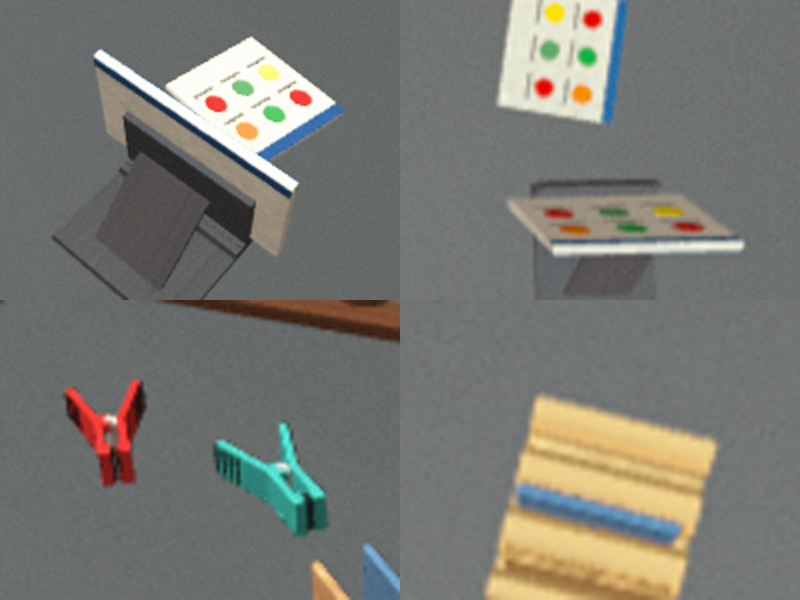

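The white board standing in the rest is at side pixel (495,365). Its look-alikes are the small flat white board at (525,338) and the orange one at (325,415), and the crop shows the leaning one is the larger white. The red clip is at (247,179), with the turquoise one at (297,193) to leave alone. The empty groove is the far one (+x), behind the blue coaster.

```bash
cat >> h.py <<'E'
def to(x,y,z,yaw=None):
    """print the shift in tool axes (cm) and the spin (deg) to a world TCP target; yaw = wanted heading of tool y line (deg, mod 180)"""
    M=T(); d=M[:3,:3].T@(np.array([x,y,z])-M[:3,3])/10
    s=0
    if yaw is not None:
        cur=np.degrees(np.arctan2(M[1,1],M[0,1])); s=(cur-yaw+90)%180-90   # tool z is down
    print('shift cm',d.round(2),'spin',round(s,2),'q7',ctrl.read_state()['qpos'][6].round(2))
E
python3 - <<'E'
from h import *
s=ctrl.read_state();print(s['tool_rot'],ctrl.finger_overhang);print(T().round(3)); print(ctrl.calibration('wrist'))
to(500,300,330,0)
E
```

```text
[ 3.14158213e+00 -1.59274279e-05  2.75776354e+00] 25.0
[[-9.27000e-01  3.74000e-01 -0.00000e+00  2.43381e+02]
 [ 3.74000e-01  9.27000e-01  0.00000e+00  6.02730e+02]
 [ 0.00000e+00  0.00000e+00 -1.00000e+00  2.56310e+02]
 [ 0.00000e+00  0.00000e+00  0.00000e+00  1.00000e+00]]
{'vfov': 61.79719875248312, 'cx': 322.0072262903915, 'cy': 246.95523337177553, 'mount': array([[-7.60954417e-04, -9.48638931e-01, -3.16359922e-01,
         8.10446158e+01],
       [ 9.99999539e-01, -9.07188730e-04,  3.14959239e-04,
        -1.52920131e+00],
       [-5.85780751e-04, -3.16359536e-01,  9.48639184e-01,
        -1.18521045e+02],
       [ 0.00000000e+00,  0.00000000e+00,  0.00000000e+00,
         1.00000000e+00]])}
shift cm [-35.13 -18.46  -7.37] spin 68.01 q7 -0.02
```

```bash
python3 -c "
from h import *
to(500,365,300)"
```

```text
shift cm [-32.7  -12.43  -4.37] spin 0 q7 -0.02
```

Emit:
{"op": "play_rows", "data": {"targets": [[0,-32.7,-12.4,-4.4,0],[0,-32.7,-12.4,-4.4,0],[0,-32.7,-12.4,-4.4,0],[0,-32.7,-12.4,-4.4,0],[0,-32.7,-12.4,-4.4,0],[0,-32.7,-12.4,-4.4,0],[0,-32.7,-12.4,-4.4,0],[0,-32.7,-12.4,-4.4,0],[0,-32.7,-12.4,-4.4,0],[0,-32.7,-12.4,-4.4,0]]}}

```text
clock: 1.9
eef_pos: [499.0, 366.5, 300.1]
tool_rot: [3.141, -0.001, 2.759]
force: [0.5, -0.6, 0.1]
width: 85.6
gripper_force: 0.0
```

```bash
python3 - <<'E'
from h import *
im,d,P=grab('wrist'); np.savez('w_clip.npz',im=im,P=P,T=T()); cv2.imwrite('w_clip.png',im[:,:,::-1])
for r in ctrl.trace('wrist','clip'):
    q=P[r['pixels']]; print(round(r['confidence'],2),r['bbox'],np.nanmedian(q,0).round(1))
print(T()[:3,3]); to(560,-5,300,-16)
E
```

```text
0.84 [274.7, 230.7, 369.2, 288.0] [550.3 340.6  24.6]
[498.53041083 367.06200704 300.05403884]
shift cm [-1.953e+01 -3.226e+01 -2.000e-02] spin 84.19 q7 0.54
```

```bash
python3 -c "
from h import *
to(575,55,300,-16)"
```

```text
shift cm [-1.869e+01 -2.613e+01 -2.000e-02] spin 84.19 q7 0.54
```

Emit:
{"op": "play_rows", "data": {"targets": [[0,-18.7,-26.1,0,84],[0,-18.7,-26.1,0,84],[0,-18.7,-26.1,0,84],[0,-18.7,-26.1,0,84],[0,-18.7,-26.1,0,84],[0,-18.7,-26.1,0,84],[0,-18.7,-26.1,0,84],[0,-18.7,-26.1,0,84],[0,-18.7,-26.1,0,84],[0,-18.7,-26.1,0,84]]}}

```text
clock: 3.0
eef_pos: [575.5, 54.9, 300.1]
tool_rot: [-3.141, -0.0, 1.289]
force: [-0.6, -0.3, -0.1]
width: 85.4
gripper_force: 0.0
```

```bash
python3 - <<'E'
from h import *
im,d,P=grab('wrist'); np.savez('w_rack.npz',im=im,P=P,T=T()); cv2.imwrite('pics/w_rack.png',im[:,:,::-1])
print(T()[:3,3],ctrl.read_state()['tool_rot'])
z=P[...,2]
# rack top surface: wood colour between 30 and 44
m=(z>33)&(z<43)&(im[...,0]>im[...,2]+40.)
q=P[m]; print(len(q),q.min(0),q.max(0)); 
rect=cv2.minAreaRect(q[:,:2].astype(np.float32)); print(rect,cv2.boxPoints(rect))
c=np.load('w_clip.npz'); Pc=c['P'];ic=c['im'].astype(float)
m=(ic[...,0]>ic[...,1]+50)&(ic[...,0]>ic[...,2]+50)&(Pc[...,2]>15)
q=Pc[m&(np.hypot(Pc[...,0]-555,Pc[...,1]-340)<90)]; print('clip',len(q)); r=cv2.minAreaRect(q[:,:2].astype(np.float32)); print(r,cv2.boxPoints(r),np.median(q[:,2]))
im2=cv2.resize(c['im'][190:330,230:410],(720,560))
cv2.imwrite('pics/clipz.png',im2[:,:,::-1])
to(490,-350+90,300,0)
E
```

```text
[575.47782742  55.15923533 299.97846793] [-3.14084484e+00 -2.58050194e-04  1.28554870e+00]
5239 [ 474.96485191 -155.41956202   33.00201501] [760.98471719  49.05707855  42.94216195]
((625.021484375, -52.075469970703125), (109.45957946777344, 323.01251220703125), 63.344783782958984) [[ 456.12683   -28.533672]
 [ 744.8103   -173.44374 ]
 [ 793.91614   -75.61726 ]
 [ 505.23267    69.2928  ]]
clip 1682
((530.0946655273438, 359.92022705078125), (99.57032775878906, 100.81351470947266), 53.86453628540039) [[460.0268  349.43716]
 [541.4463  289.98782]
 [600.16254 370.4033 ]
 [518.74304 429.85263]] 26.263752800913153
shift cm [-3.265e+01  6.700e-01 -1.000e-02] spin -16.34 q7 -0.17
```

View pics/clipz.png

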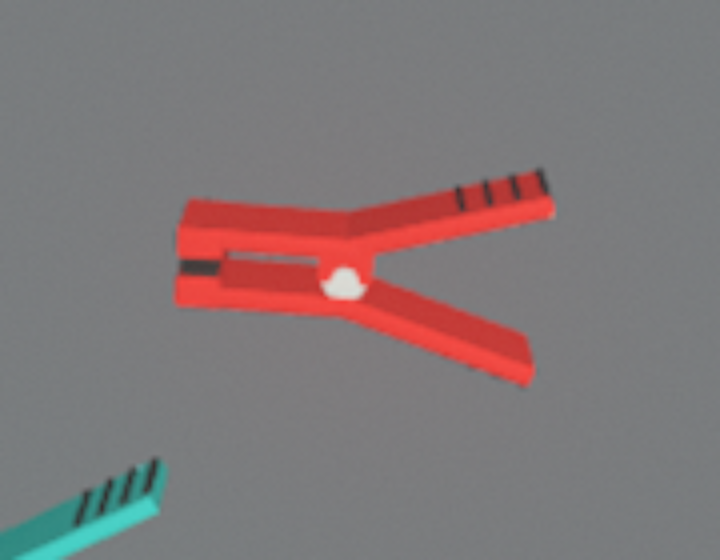

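View pics/w_rack.png

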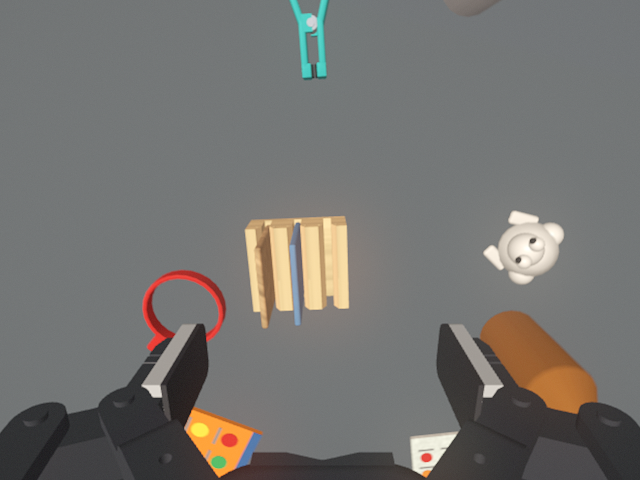

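The clip crop shows the red clip with jaws at the left (178,265), the pin at (345,270) and handle ends at (550,200) and (532,378). The rack shows at about (300,265), with the empty groove at about (328,260), right of the blue coaster.

Emit:
{"op": "play_rows", "data": {"targets": [[0,-32.6,0.7,0,-16],[0,-32.6,0.7,0,-16],[0,-32.6,0.7,0,-16],[0,-32.6,0.7,0,-16],[0,-32.6,0.7,0,-16],[0,-32.6,0.7,0,-16],[0,-32.6,0.7,0,-16],[0,-32.6,0.7,0,-16],[0,-32.6,0.7,0,-16],[0,-32.6,0.7,0,-16]]}}

```text
clock: 4.05
eef_pos: [493.7, -259.7, 300.0]
tool_rot: [3.142, -0.002, 1.575]
force: [-0.3, -0.2, -0.7]
width: 85.3
gripper_force: 0.0
```

```bash
cat >> h.py <<'E'
def ray(M,uv,z):
    """pixels of the wrist camera (taken at tool pose M) -> points on the plane z"""
    c=ctrl.calibration('wrist'); f=240/np.tan(np.radians(c['vfov'])/2); E=M@np.array(c['mount'])
    uv=np.atleast_2d(np.array(uv,float)); v=np.c_[(uv[:,0]-c['cx'])/f,(uv[:,1]-c['cy'])/f,np.ones(len(uv))]@E[:3,:3].T
    return E[:3,3]+v*((z-E[2,3])/v[:,2])[:,None]
E
python3 - <<'E'
from h import *
im,d,P=grab('wrist'); np.savez('w_board.npz',im=im,P=P,T=T())
print(T()[:3,3],ctrl.read_state()['tool_rot'])
for r in ctrl.trace('wrist','board'): print(r['confidence'],r['bbox'],np.nanmedian(P[r['pixels']],0))
a=cv2.resize(np.load('w_rack.npz')['im'][205:335,235:365],(390,390),interpolation=cv2.INTER_CUBIC)
b=cv2.resize(im,(400,300)); b=np.vstack([b,np.zeros((90,400,3),np.uint8)])
cv2.imwrite('pics/rb.png',np.hstack([a,b])[:,:,::-1])
c=np.load('w_clip.npz')['T']
pts=np.array([[178,241],[178,289],[345,270],[550,197],[530,384]])/4+[230,190]
print(ray(c,pts,26).round(1))
E
```

```text
[ 493.69770236 -259.71682082  300.09507443] [ 3.14156676e+00 -1.29085631e-03  1.57535186e+00]
0.98 [302.1, 223.2, 354.9, 401.4] [ 499.34933786 -343.49666537   95.70239424]
0.91 [406.4, 213.3, 507.5, 301.9] [ 637.64463975 -330.23051086    5.27681077]
0.71 [77.7, 75.1, 249.0, 249.5] [ 329.02344509 -227.78226773    6.74184109]
[[530.2 301.2  26. ]
 [542.3 295.8  26. ]
 [553.7 338.2  26. ]
 [554.9 394.4  26. ]
 [602.  371.8  26. ]]
```

View pics/rb.png

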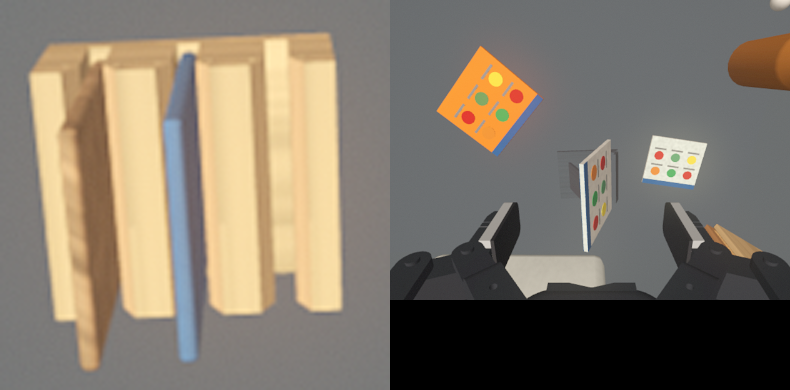

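The left half is the rack: its top face has outer corners at about crop (32,72), (336,55), (341,310) and (57,320), and the empty groove is the right-hand one. The right half shows the board leaning in its rest, top edge from about (581,165) to (587,250), which is full-picture (306,264) to (315,400).

```bash
python3 - <<'E'
from h import *
np.set_printoptions(precision=2,suppress=True)
k=np.load('w_rack.npz')
pts=np.array([[32,72],[336,55],[341,310],[57,320],[265,60],[295,57],[273,308],[302,309]])/3+[235,205]
g=ray(k['T'],pts,38); print(g)
y=g[1]-g[2]; print('rack yaw from +x edge',np.degrees(np.arctan2(-y[0],y[1])),'-x',np.degrees(np.arctan2(-(g[0]-g[3])[0],(g[0]-g[3])[1])), 'centre',g[:4].mean(0),'len',np.linalg.norm(y),np.linalg.norm(g[0]-g[1]))
k=np.load('w_board.npz'); im=k['im'].astype(int);P=k['P'];M=k['T']
sub=np.zeros((480,640),bool); sub[215:410,295:360]=1
hsv=cv2.cvtColor(k['im'],cv2.COLOR_RGB2HSV)
h=hsv[...,0];s=hsv[...,1]
blue=sub&(h>95)&(h<130)&(s>120)
reg=sub&(P[...,2]>35)&(P[...,2]<140)
# top strip: white pixels left of the blue stripe
L=[];B=[]
for r in range(222,402):
    b=np.where(blue[r])[0]
    if len(b)>1: B.append((b[0]-.5,r)); 
    w=np.where(sub[r]&(im[r].min(-1)>200))[0]
    w=w[w<(b[0] if len(b) else 0)]
    if len(w): L.append((w[0]-.5,r))
B=np.array(B);L=np.array(L);print(len(B),len(L),B[[0,-1]],L[[0,-1]] if len(L) else '')
for z in (129,132): 
    p=ray(M,B[[3,-4]],z); print(z,p, np.degrees(np.arctan2(-(p[0]-p[1])[0],(p[0]-p[1])[1])))
    if len(L): print(ray(M,L[[3,-4]],z))
q=P[blue];print('blue depth pts',len(q),np.median(q,0),q.max(0))
f=reg&(np.roll(blue,8,1)|np.roll(blue,14,1)|np.roll(blue,20,1)|blue)
q=P[f]; c=np.median(q,0); 
for _ in range(5):
    u,sv,vt=np.linalg.svd(q-q.mean(0),full_matrices=False); e=(q-q.mean(0))@vt[2]; q=q[abs(e)<2.5*e.std()]
n=vt[2]*np.sign(vt[2][0]);print('n',n,'tilt',np.degrees(np.arcsin(n[2])),'yaw',np.degrees(np.arctan2(n[1],n[0])),e.std(),q.mean(0))
E
```

```text
[[495.02  49.56  38.  ]
 [592.31  26.96  38.  ]
 [569.63 -62.82  38.  ]
 [472.67 -38.37  38.  ]
 [569.57  31.89  38.  ]
 [579.27  30.09  38.  ]
 [546.95 -55.34  38.  ]
 [556.6  -58.58  38.  ]]
rack yaw from +x edge -14.175750551013518 -x -14.262497990104077 centre [532.41  -6.17  38.  ] len 92.60184163267914 99.88007711633877
4 80 [[312.5 261. ]
 [310.5 283. ]] [[302.5 263. ]
 [310.5 401. ]]
129 [[ 484.56 -305.87  129.  ]
 [ 486.2  -287.48  129.  ]] 174.91808790630927
[[ 478.42 -294.11  129.  ]
 [ 483.13 -414.41  129.  ]]
132 [[ 484.65 -304.57  132.  ]
 [ 486.27 -286.37  132.  ]] 174.9180879063094
[[ 478.57 -292.93  132.  ]
 [ 483.23 -411.98  132.  ]]
blue depth pts 87 [ 487.13 -334.32  130.22] [ 489.6  -288.58  131.76]
n [0.94 0.04 0.34] tilt 20.049931335896243 yaw 2.248169858668645 0.3112669923702757 [ 495.07 -344.77  107.51]
```

```bash
python3 -c "
from h import *
to(489,-352,129,2.25)"
```

```text
shift cm [-9.22 -0.5  17.11] spin -2.01 q7 0.66
```

Emit:
{"op": "play_rows", "data": {"targets": [[0,-9.2,-0.5,0,-2],[0,-9.2,-0.5,0,-2],[0,-9.2,-0.5,4,-2],[0,-9.2,-0.5,8,-2],[0,-9.2,-0.5,12,-2],[0,-9.2,-0.5,15,-2],[0,-9.2,-0.5,17.1,-2],[0,-9.2,-0.5,17.1,-2],[0.5,-9.2,-0.5,17.1,-2],[0.7,-9.2,-0.5,17.1,-2]]}}

```text
clock: 5.15
eef_pos: [488.9, -354.3, 130.8]
tool_rot: [3.139, 0.002, 1.607]
force: [0.6, 1.0, -0.2]
width: 58.8
gripper_force: 0.0
```

```bash
python3 -c "
from h import *
to(489,-352,129,2.25); print(ctrl.read_state()['width'],ctrl.read_state()['eef_pos'])
im,d,P=grab('side','close.png')
cv2.imwrite('pics/close.png',cv2.resize(im[260:450,400:600],(600,570))[:,:,::-1])"
```

```text
shift cm [0.23 0.02 0.18] spin -0.19 q7 0.93
58.839459069484505 [ 488.86548839 -354.31651102  130.79724054]
```

View pics/close.png

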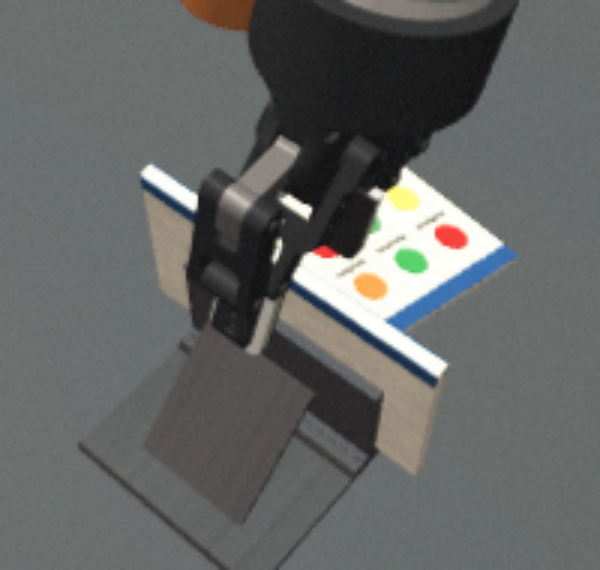

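The fingers straddle the board at its middle, at about crop (260,290). Next I close on it.

Emit:
{"op": "play_rows", "data": {"targets": [[0.8,0,0,0,0],[0.8,0,0,0,0],[1,0,0,0,0],[1,0,0,0,0],[1,0,0,0,0],[1,0,0,0,0],[1,0,0,0,0]]}}

```text
clock: 5.9
eef_pos: [492.9, -354.2, 132.0]
tool_rot: [3.132, 0.003, 1.607]
force: [5.0, 1.8, 7.9]
width: 10.0
gripper_force: 53.2
```

Emit:
{"op": "play_rows", "data": {"targets": [[1,0,-0.1,-0.5,0],[1,0,-0.2,-1,0],[1,0,-0.3,-1.5,0],[1,0,-0.3,-2,0],[1,0,0.2,-3,0],[1,0,0.8,-4.5,0],[1,0,1.4,-6,0],[1,0,2,-8,0],[1,0,2,-10,0],[1,0,2,-10,0]]}}

```text
clock: 6.9
eef_pos: [509.0, -354.5, 231.8]
tool_rot: [3.137, 0.003, 1.606]
force: [-1.7, -0.3, -0.9]
width: 5.1
gripper_force: 58.5
```

```bash
python3 -c "
from h import *
print(ctrl.read_state()['eef_pos'])
a,d,P=grab('side')
for r in ctrl.trace('side','board')[:1]: q=P[r['pixels']]; print(r['bbox'],np.nanpercentile(q,[1,99],axis=0))
b,d,P=grab('wrist')
cv2.imwrite('pics/lift.png',np.hstack([cv2.resize(a[200:440,360:600],(400,400)),cv2.resize(b,(400,300),).repeat(1,0) if 0 else np.vstack([cv2.resize(b,(400,300)),np.zeros((100,400,3),np.uint8)])])[:,:,::-1])"
```

```text
[ 508.99762685 -354.4528002   231.83907799]
[494.2, 345.2, 532.7, 376.7] [[ 587.08012477 -368.6186671     3.06253709]
 [ 599.3118753  -308.65237126    8.79156617]]
```

View pics/lift.png

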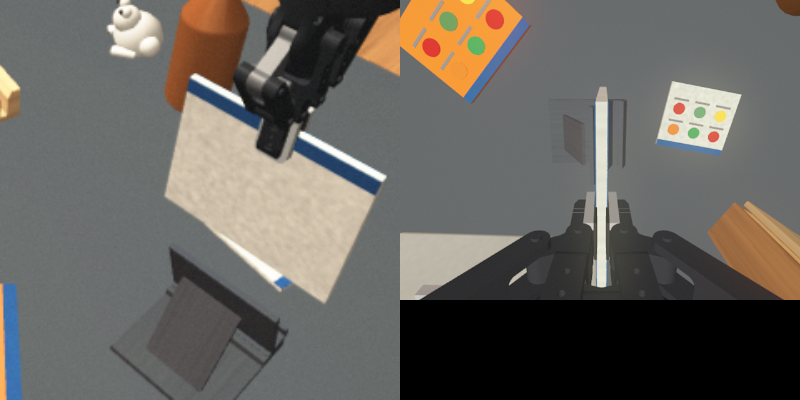

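The board is off the rest, upright between the pads, with the side view showing its corners at about (190,75), (385,178), (327,300) and (165,195). I now measure its height and in-plane tilt in the grip.

```bash
python3 - <<'E'
from h import *
np.set_printoptions(precision=2,suppress=True)
c=ctrl.calibration('side');E=np.array(c['extrinsics']);f=240/np.tan(np.radians(c['vfov'])/2)
im,d,P=grab('side')
hsv=cv2.cvtColor(im,cv2.COLOR_RGB2HSV)
# back face: beige/blue pixels near the plane x ~ TCP x
M=T(); n=M[:3,1]; e=(P-M[:3,3])@n
m=(abs(e)<14)&(P[...,2]>100)&(P[...,2]<260)&(abs(P[...,1]+352)<75)
u=np.where(m); print(m.sum(), u[0].min(),u[0].max(),u[1].min(),u[1].max())
bl=m&(hsv[...,0]>95)&(hsv[...,0]<130)&(hsv[...,1]>120)
be=m&(hsv[...,2]>110)&~bl
q=P[be|bl]; q=q[abs((q-q.mean(0))@n)<5]
k=np.linalg.svd(q-q.mean(0))[2][2] if len(q)<3000 else np.linalg.svd((q-q.mean(0))[::3],full_matrices=False)[2][2]
k*=np.sign(k[0]);print('normal',k, 'lean',np.degrees(np.arcsin(k[2])),'yaw',np.degrees(np.arctan2(k[1],k[0])),q.mean(0))
# corners from the mask
cnt=max(cv2.findContours((be|bl).astype(np.uint8),0,2)[0],key=cv2.contourArea)
b=P[bl]; A=np.polyfit(b[:,1],b[:,2],1); print('blue slope deg',np.degrees(np.arctan(A[0])),'blue z@mid',np.polyval(A,-352))
hull=cv2.approxPolyDP(cv2.convexHull(cnt),6,True)[:,0]
v=np.c_[(hull[:,0]-c['cx'])/f,(hull[:,1]-c['cy'])/f,np.ones(len(hull))]@E[:3,:3].T; o=E[:3,3]; p0=q.mean(0)
t=((p0-o)@k)/(v@k); print(np.c_[hull,o+v*t[:,None]]); print(M[:3,3])
E
```

```text
9568 246 383 456 587
normal [1.   0.04 0.01] lean 0.5133455980940737 yaw 2.022414783785157 [ 506.23 -355.87  172.23]
blue slope deg -0.04534338035338062 blue z@mid 221.57284012289162
[[ 474.    246.    503.3  -288.29  232.76]
 [ 587.    308.    507.79 -415.48  232.49]
 [ 550.    383.    508.86 -414.29  108.56]
 [ 456.    319.    504.33 -286.04  108.92]]
[ 506.91 -352.75  227.99]
```

```bash
python3 -c "
from h import *
print(ctrl.read_state()['eef_pos'],ctrl.read_state()['width'])
to(562.5,-14.6,235,-14.2)"
```

```text
[ 506.90571559 -352.74843617  227.99320258] 4.5910160332637355
shift cm [33.6   6.73 -0.66] spin 16.2 q7 0.85
```

Emit:
{"op": "play_rows", "data": {"targets": [[1,4,0.8,-0.7,2],[1,8,1.6,-0.7,4],[1,12,2.4,-0.7,6],[1,16,3.2,-0.7,8],[1,20,4,-0.7,10],[1,24,4.8,-0.7,12],[1,28,5.6,-0.7,14],[1,32,6.4,-0.7,16.2],[1,33.6,6.7,-0.7,16.2],[1,33.6,6.7,-0.7,16.2]]}}

```text
clock: 8.1
eef_pos: [562.6, -11.7, 235.0]
tool_rot: [-3.139, -0.001, 1.329]
force: [0.4, 0.2, -1.0]
width: 4.8
gripper_force: 58.7
```

```bash
python3 - <<'E'
from h import *
np.set_printoptions(precision=2,suppress=True)
for i in range(3): im,d,P=grab('side')
M=T(); print(M[:3,3]); to(562.5,-14.6,235,-14.2)
n=M[:3,1]*np.sign(M[0,1]); a=M[:3,0]*np.sign(M[1,0])
for nm in ('side','top'):
    im,d,P=grab(nm); r=P-M[:3,3]
    h=cv2.cvtColor(im,cv2.COLOR_RGB2HSV)
    m=(abs(r@n)<12)&(abs(r@a)<72)&(P[...,2]>90)&(P[...,2]<245)&(h[...,2]>110)
    if nm=='top': m&=(P[...,2]>225)&(h[...,1]<60)&(abs(r@a)>15)
    q=P[m]; rr=q-M[:3,3]; o=rr@n; print(nm,len(q),'n-offset pct',np.percentile(o,[5,25,50,75,95]),'along',np.percentile(rr@a,[0.5,99.5]),'z',np.percentile(q[:,2],[1,99]))
    A=np.polyfit(rr@a,o,1); print('yaw dev',np.degrees(np.arctan(A[0])), 'lean', np.degrees(np.arctan(np.polyfit(q[:,2],o,1)[0])))
    # rack in same camera: wood top surface around slot
    w=(P[...,2]>34)&(P[...,2]<44)&(np.hypot(P[...,0]-532,P[...,1]+6)<75)&(im[...,0].astype(int)>im[...,2]+30.)
    if w.sum()>50: print('wood',w.sum(),cv2.minAreaRect(P[w][:,:2].astype(np.float32)),np.median(P[w],0))
E
```

```text
[562.36 -17.54 236.  ]
shift cm [ 0.29 -0.06  0.1 ] spin -0.12 q7 0.07
side 2381 n-offset pct [-2.11 -1.26 -0.75 -0.23  2.4 ] along [-63.41  68.11] z [117.03 236.26]
yaw dev -0.4509251731366397 lean -0.6966573703143635
wood 970 ((534.2716064453125, -5.603488922119141), (93.58956146240234, 101.6229248046875), 76.53649139404297) [517.96 -21.8   39.76]Traceback (most recent call last):
  File "<stdin>", line 11, in <module>
    return _quantile_unchecked(
        a, q, axis, out, overwrite_input, method, keepdims, weights)
    return _ureduce(a,
                    func=_quantile_ureduce_func,
    ...<5 lines>...
                    overwrite_input=overwrite_input,
                    method=method)
    r = func(a, **kwargs)
    result = _quantile(arr,
                       quantiles=q,
    ...<2 lines>...
                       out=out,
                       weights=wgt)
    slices_having_nans = np.isnan(arr[-1, ...])
                                  ~~~^^^^^^^^^
IndexError: index -1 is out of bounds for axis 0 with size 0
```

Emit:
{"op": "play_rows", "data": {"targets": [[1,0.3,0,2,0],[1,0.3,0,4,0],[1,0.3,0,5.5,0],[1,0.3,0,6.5,0],[1,0.3,0,7,0],[1,0.3,0,7.5,0],[1,0.3,0,8,0],[1,0.3,0,8.5,0],[1,0.3,0,9,0],[1,0.3,0,9,0]]}}

```text
clock: 9.35
eef_pos: [563.2, -12.0, 145.6]
tool_rot: [-3.14, 0.0, 1.323]
force: [-1.1, -0.3, -1.9]
width: 4.5
gripper_force: 58.6
```

```bash
python3 -c "
from h import *
s=ctrl.read_state();print(s['eef_pos'],s['force'],s['width'])
to(562.5,-14.6,124,-14.2)"
```

```text
[563.1722401  -12.03482281 145.6114275 ] [-1.12143499 -0.33349779 -1.93523042] 4.505731083476967
shift cm [-0.26  0.    2.16] spin 0.03 q7 0.13
```

Emit:
{"op": "play_rows", "data": {"targets": [[1,-0.2,0,0.6,0],[1,-0.2,0,1.1,0],[1,-0.2,0,1.5,0],[1,-0.2,0,1.8,0],[1,-0.2,0,2.0,0],[1,-0.2,0,2.2,0],[1,-0.2,0,2.2,0]]}}

```text
clock: 10.05
eef_pos: [564.6, -14.7, 128.5]
tool_rot: [3.138, -0.003, 1.323]
force: [-7.9, 1.9, 33.3]
width: 4.5
gripper_force: 64.9
```

Emit:
{"op": "play_rows", "data": {"targets": [[1,0,0,-0.2,0],[1,0,0,-0.3,0],[0.6,0,0,-0.3,0],[0.6,0,0,-0.3,0],[0.5,0,0,-0.3,0],[0.5,0,0,-0.3,0],[0.5,0,0,-0.3,0]]}}

```text
clock: 10.75
eef_pos: [563.3, -14.3, 127.1]
tool_rot: [3.142, 0.0, 1.323]
force: [-0.1, -0.0, 0.3]
width: 42.7
gripper_force: 0.0
```

```bash
python3 - <<'E'
from h import *
np.set_printoptions(precision=2,suppress=True)
im,d,P=grab('side'); M=T(); s=ctrl.read_state(); print(s['eef_pos'],s['width'],s['gripper_force'],s['force'])
n=np.array([.9694,-.2453,0]); a=np.array([.2453,.9694,0]); S=np.array([564.3,-13,0])
r=P-S; h=cv2.cvtColor(im,cv2.COLOR_RGB2HSV)
m=(abs(r@n)<16)&(abs(r@a)<72)&(P[...,2]>90)&(P[...,2]<140)&(h[...,2]>110)
q=P[m];o=(q-S)@n; l=(q-S)@a; print(len(q),np.percentile(o,[5,50,95]),np.percentile(l,[.5,99.5]),np.percentile(q[:,2],[50,95,99]))
A=np.c_[l,q[:,2]-115,np.ones(len(q))]; k=abs(o-np.median(o))<4
print(np.linalg.lstsq(A[k],o[k],rcond=None)[0])
cv2.imwrite('pics/placed.png',cv2.resize(im[150:310,240:440],(700,560))[:,:,::-1])
E
```

```text
[563.19 -14.27 127.13] 43.17029797539351 0.0 [-0.41 -0.62 -0.24]
624 [-2.97 -1.94  3.23] [-64.45  26.68] [114.12 128.78 129.36]
[-0.01  0.02 -1.89]
```

View pics/placed.png

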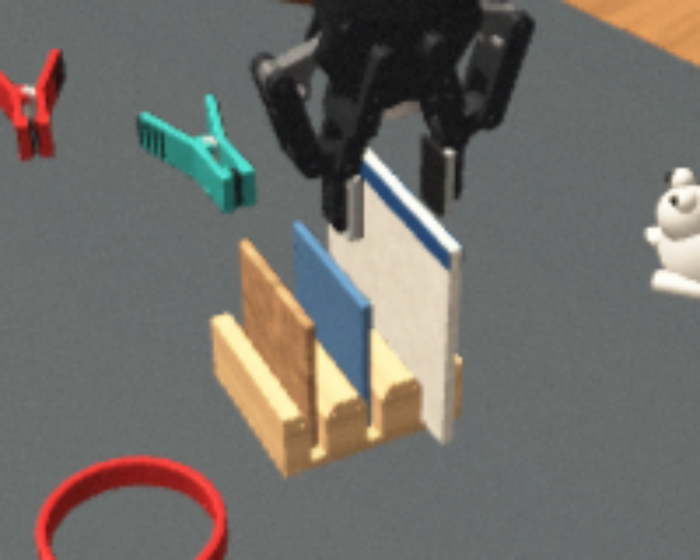

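The board stands down in the far groove at about (400,300) in the crop, with the fingers clear on both sides and both coasters untouched. Next is the clip.

```bash
python3 -c "
from h import *
to(573.7-25,373.7-40,200,-26.5)"
```

```text
shift cm [33.38 -9.94 -7.29] spin 12.3 q7 0.15
```

Emit:
{"op": "play_rows", "data": {"targets": [[0.4,0,0,-2,0],[0.4,0,0,-5,0],[0.2,0,0,-9,0],[0.1,5,0,-11,3],[0,10,0,-11,6],[0,15,-2,-11,12],[0,20,-4,-11,12],[0,25,-6,-11,12],[0,30,-8,-11,12],[0,33,-10,-11,12]]}}

```text
clock: 11.8
eef_pos: [548.3, 328.0, 237.2]
tool_rot: [3.141, -0.001, 1.114]
force: [0.1, -0.5, -0.4]
width: 85.4
gripper_force: 0.0
```

```bash
python3 -c "
from h import *
print(T()[:3,3])
to(600,425,200,-26.5)"
```

```text
[548.27537326 327.98092597 237.2258244 ]
shift cm [10.99  0.36  3.73] spin 0.31 q7 -0.66
```

```bash
python3 - <<'E'
from h import *
np.set_printoptions(precision=1,suppress=True)
M0=T();im,d,P=grab('wrist'); h=cv2.cvtColor(im,cv2.COLOR_RGB2HSV)
m=((h[...,0]<8)|(h[...,0]>172))&(h[...,1]>130)&(h[...,2]>70)&(np.hypot(P[...,0]-556,P[...,1]-340)<75)
z=P[...,2]; print(m.sum(),np.percentile(z[m],[5,50,95]))
t=m&(z>24); v,u=np.where(t); g=ray(M0,np.c_[u,v],26)[:,:2]
r=cv2.minAreaRect(g.astype(np.float32)); print(len(g),r,cv2.boxPoints(r))
d0=np.array([.446,.895]);p0=np.array([-.895,.446]); H=np.array([555.9,337.9])
a=(g-H)@d0; b=(g-H)@p0
for k in range(-46,58,8):
    w=abs(a-k)<2
    if w.sum()>2: print(k,w.sum(),b[w].min(),b[w].max())
print(a.min(),a.max())
E
```

```text
2015 [ 0.4 26.2 27.8]
1445 ((556.0440673828125, 340.7350158691406), (94.78575134277344, 50.94457244873047), 63.76321029663086) [[512.2 309.5]
 [557.9 287. ]
 [599.8 372. ]
 [554.1 394.5]]
-46 15 -8.70313997266866 10.40405429468363
-38 69 -8.62713146448362 10.385564134198265
-30 48 -8.514518032195683 10.358169269148448
-22 40 -8.40355106170636 10.331174893316243
-14 40 -8.29419470697979 10.304572288221049
-6 70 -8.97571598709984 10.278352986623185
2 75 -10.525686874711484 12.732876541947048
10 62 -12.878625762566601 15.157276242939345
18 55 -15.198535699697691 17.552295000374695
26 62 -17.46738667784848 20.704568883843116
34 63 -20.50794181625203 22.230646876558808
42 69 -22.7241852964281 24.525662035993513
50 27 -24.114638963412837 25.99411034640952
-44.82216328441676 50.09711427432903
```

```bash
python3 -c "
from h import *
to(572.4,373.2,29,-26.5)"
```

```text
shift cm [ 4.1   1.35 20.73] spin 1.05 q7 -0.67
```

Emit:
{"op": "play_rows", "data": {"targets": [[0,4.1,1.3,0,1],[0,4.1,1.3,4,1],[0,4.1,1.3,8,1],[0,4.1,1.3,12,1],[0,4.1,1.3,15,1],[0,4.1,1.3,18,1],[0,4.1,1.3,19.5,1],[0,4.1,1.3,19.5,1],[0,4.1,1.3,19.5,1]]}}

```text
clock: 12.75
eef_pos: [578.9, 356.9, 43.2]
tool_rot: [3.141, -0.001, 1.096]
force: [0.2, -0.6, -0.1]
width: 85.4
gripper_force: 0.0
```

```bash
python3 -c "
from h import *
print(ctrl.read_state()['eef_pos']);to(572.4,373.2,29,-26.5)"
```

```text
[578.87223819 356.93984403  43.18763896]
shift cm [ 1.15 -1.32  1.42] spin -0.7 q7 -0.6
```

```bash
python3 -c "
from h import *
np.set_printoptions(precision=2,suppress=True)
for i in range(4):
    s=ctrl.read_state();print(s['clock'],s['eef_pos'],s['qd'],s['force']); ctrl.get_image('side')
to(572.4,373.2,29,-26.5)"
```

```text
12.75 [578.87 356.94  43.19] [-0.   -0.02  0.01 -0.01 -0.   -0.    0.  ] [ 0.21 -0.6  -0.14]
12.8 [579.3  357.18  43.91] [-0.   -0.01  0.   -0.   -0.   -0.    0.  ] [0.18 0.27 0.61]
12.85 [579.4  357.36  44.25] [ 0.   -0.01 -0.    0.   -0.   -0.    0.  ] [-0.39  0.22 -0.62]
12.9 [579.29 357.43  44.29] [-0. -0. -0.  0.  0. -0.  0.] [ 0.01 -0.79  1.32]
shift cm [ 1.09 -1.32  1.51] spin -0.68 q7 -0.6
```

Emit:
{"op": "play_rows", "data": {"targets": [[0,1.1,-1.3,0,-0.7],[0,1.1,-1.3,0.5,-0.7],[0,1.1,-1.3,1.0,-0.7],[0,1.1,-1.3,1.5,-0.7],[0,1.1,-1.3,1.5,-0.7],[0,1.1,-1.3,1.5,-0.7]]}}

```text
clock: 13.55
eef_pos: [571.6, 372.0, 26.9]
tool_rot: [-3.142, 0.001, 1.108]
force: [0.3, -0.6, 0.2]
width: 85.1
gripper_force: 0.0
```

```bash
python3 -c "
from h import *
np.set_printoptions(precision=2,suppress=True)
ctrl.get_image('side')
print(ctrl.read_state()['eef_pos']);to(572.4,373.2,29,-26.5)"
```

```text
[571.79 372.11  27.19]
shift cm [ 0.12  0.01 -0.18] spin -0.03 q7 -0.61
```

Emit:
{"op": "play_rows", "data": {"targets": [[0.3,0.1,0,-0.15,0],[0.5,0.1,0,-0.15,0],[0.7,0.1,0,-0.15,0],[1,0.1,0,-0.15,0],[1,0.1,0,-0.15,0],[1,0.1,0,-0.15,0],[1,0.1,0,-0.15,0],[1,0.1,0,-0.15,0],[1,0.1,0,-0.15,0]]}}

```text
clock: 14.5
eef_pos: [575.2, 374.4, 32.6]
tool_rot: [3.137, -0.006, 1.108]
force: [0.8, -1.0, 15.2]
width: 18.8
gripper_force: 61.0
```

Emit:
{"op": "play_rows", "data": {"targets": [[1,0,0,-1,0],[1,0,0,-2,0],[1,0,0,-4,0],[1,0,0,-7,0],[1,0,0,-10,0],[1,0,0,-13,0],[1,0,0,-15,0],[1,0,0,-15,0],[1,0,0,-15,0],[1,0,0,-15,0]]}}

```text
clock: 15.5
eef_pos: [570.9, 373.3, 177.3]
tool_rot: [-3.14, 0.002, 1.109]
force: [0.5, -0.6, -1.6]
width: 18.7
gripper_force: 59.2
```

```bash
python3 - <<'E'
from h import *
np.set_printoptions(precision=1,suppress=True)
ctrl.get_image('top');ctrl.get_image('top')
for nm in ('side','wrist','top'):
    M=T();im,d,P=grab(nm); h=cv2.cvtColor(im,cv2.COLOR_RGB2HSV); L=(P-M[:3,3])@M[:3,:3]
    m=((h[...,0]<8)|(h[...,0]>172))&(h[...,1]>130)&(h[...,2]>60)&(np.linalg.norm(L,axis=-1)<130)
    print(nm,m.sum(), M[:3,3])
    if m.sum()>5:
        q=L[m]; print(np.percentile(q,[1,5,50,95,99],axis=0))
        if nm!='wrist':
            for k in range(-100,30,8):
                w=abs(q[:,0]-k)<4
                if w.sum()>2: print(k,w.sum(),q[w,1].min(),q[w,1].max(),q[w,2].min(),q[w,2].max())
    if nm=='side': s=cv2.resize(im[100:260,180:380],(400,320))
    if nm=='wrist': w_=cv2.resize(im,(400,300)); w_=np.vstack([w_,w_[:20]])
    if nm=='wrist': cv2.imwrite('pics/held.png',np.hstack([s,w_])[:,:,::-1])
E
```

```text
side 290 [571.1 373.2 177.2]
[[-88.4 -21.5   2. ]
 [-87.1 -19.7   3.6]
 [-61.1   3.9   8.4]
 [ -6.9  22.   27.1]
 [  5.9  24.   29.4]]
-92 7 -20.811742785037204 18.599952887519276 3.7851549639977966 26.246927706422074
-84 97 -21.89548836369161 24.810898062722455 2.6934495133202336 29.803549162070297
-76 18 -19.030758120221126 21.470372753117758 2.8411398211680194 21.233257452177266
-68 13 -16.492836215397386 18.349568256277475 2.7086594536677864 8.695114861724404
-60 33 -14.22827198127796 16.688388288354595 3.3318656338688504 29.367353139032325
-52 49 -11.639745879953635 13.090820217235665 3.8081409901405787 30.239539015829237
-44 14 -9.002150593203817 9.780962298487701 3.707298020701079 26.86606620435786
-36 11 -8.692318878393055 10.154022390229313 3.6154440829970746 6.239327744796747
-28 9 -8.37770014125148 10.925126303894992 3.2624845904598185 5.418793271821287
-20 4 -7.7440090940787085 9.246483445930343 3.79160199909243 4.977485359625394
-12 17 -11.490760111447106 12.473789252554063 -1.682556464453332 20.66728532362654
-4 11 -10.508753936434639 10.75244436583688 1.805984602990861
[... 658 characters left out ...]
 16.29718430771366 3.22420907932749 21.781388612022024
-52 32 -12.424492868301053 13.330149047208982 2.740974448323194 27.691291700840264
-44 25 -9.769468392904344 12.26032096193494 1.3844084479835652 29.76180853579882
-36 32 -9.8071670463706 11.901115735472967 -111.00993474774859 16.537401860262758
-28 22 -9.084967443125137 11.01791533648646 3.210292689340569 9.936224379599286
-20 24 -9.162708566199035 10.862735692068968 -52.76157782355718 9.12038257705949
-12 30 -9.337961826269543 12.562158533877628 -48.41616758034075 27.74310814217888
-4 17 -8.535559756687777 9.63070929489492 3.5765736423482166 21.8255990831969
4 13 -8.551606002004695 9.557629905919734 4.466617879876164 15.118698273618561
```

View pics/held.png

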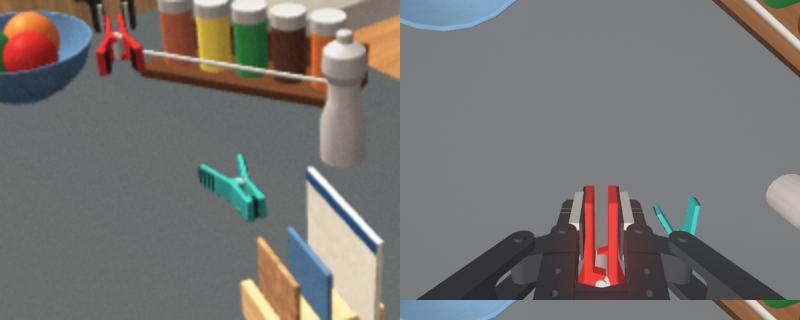

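The clip is held squeezed open, at about (118,50) in the side view, with its jaws gaping and the handles parallel between the pads in the wrist view.

```bash
python3 - <<'E'
from h import *
np.set_printoptions(precision=2,suppress=True)
n=np.array([.9694,-.2453,0]); a=np.array([.2453,.9694,0])
for nm in('side','top'):
    im,d,P=grab(nm); S=np.array([564.3,-13,0]); r=P-S; h=cv2.cvtColor(im,cv2.COLOR_RGB2HSV)
    m=(abs(r@n)<12)&(abs(r@a)<72)&(P[...,2]>(50 if nm=='side' else 120))&(P[...,2]<140)&(h[...,2]>110)
    q=P[m];o=(q-S)@n; l=(q-S)@a; k=abs(o-np.median(o))<(2 if nm=='side' else 9)
    print(nm,len(q),'offset',np.percentile(o,[2,50,98]),'along',np.percentile(l,[.5,99.5]),'z',np.percentile(q[:,2],[1,99]))
    print(np.linalg.lstsq(np.c_[l,q[:,2]-75,np.ones(len(q))][k],o[k],rcond=None)[0])
A=n*549.3+a*(np.array([562.5,-13.4,0])@a+205); print(A); to(A[0],A[1],177,-14.2)
E
```

```text
side 1499 offset [-3.51 -2.29  3.17] along [-64.48  65.75] z [ 50.94 129.19]
[-0.   -0.   -2.34]
top 193 offset [-3.57 -0.23  3.34] along [-61.99  65.3 ] z [120.85 130.69]
[-0.    0.14 -7.47]
[613.44 185.15   0.  ]
shift cm [-14.99  12.12   0.14] spin -12.3 q7 -0.69
```

Emit:
{"op": "play_rows", "data": {"targets": [[1,-2,1.6,0,-2],[1,-4,3.2,0,-4],[1,-6,4.8,0,-6],[1,-8,6.5,0,-8],[1,-10,8,0,-10],[1,-12,9.7,0,-12],[1,-14,11.3,0,-12.3],[1,-15,12.1,0,-12.3],[1,-15,12.1,0,-12.3],[1,-15,12.1,0,-12.3]]}}

```text
clock: 16.85
eef_pos: [613.1, 186.7, 178.6]
tool_rot: [-3.141, -0.001, 1.324]
force: [-0.6, 0.2, -0.6]
width: 18.9
gripper_force: 59.2
```

Emit:
{"op": "play_rows", "data": {"targets": [[1,0,0,2,0],[1,0,0,4,0],[1,0,0,6,0],[1,0,0,8,0],[1,0,0,8.5,0],[1,0,0,8.5,0],[1,0,0,8.5,0]]}}

```text
clock: 17.55
eef_pos: [613.8, 186.3, 94.6]
tool_rot: [3.141, -0.001, 1.324]
force: [0.6, -0.3, -0.4]
width: 18.4
gripper_force: 59.2
```

```bash
cat > meas.py <<'E'
from h import *
np.set_printoptions(precision=1,suppress=True)
n=np.array([.9694,-.2453,0]); a=np.array([.2453,.9694,0]); S=np.array([562.5,-13.4,0])
ctrl.get_image('side')
M=T(); s=ctrl.read_state(); print(M[:3,3],'n',(M[:3,3]-S)@n,'a',(M[:3,3]-S)@a,s['width'],s['force'])
for nm in('side','top'):
    im,d,P=grab(nm); h=cv2.cvtColor(im,cv2.COLOR_RGB2HSV); r=P-S
    m=((h[...,0]<8)|(h[...,0]>172))&(h[...,1]>130)&(h[...,2]>60)&(np.linalg.norm(P-M[:3,3],axis=-1)<130)&(P[...,2]>50)
    q=r[m]; al=q@a; ac=q@n
    print(nm,m.sum(),'jaw end a',np.percentile(al,1.),'z',np.percentile(q[:,2],[2,98]))
    for lo,hi in((0,9),(9,18),(18,30),(30,45)):
        w=(al-np.percentile(al,1)>lo)&(al-np.percentile(al,1)<hi); print((lo,hi),w.sum(),ac[w].min(),ac[w].max())
    b=(abs(r@n)<12)&(abs(r@a)<72)&(P[...,2]>50)&(P[...,2]<140)&(h[...,1]<60)&(h[...,2]>110)
    print('board n',np.percentile(r[b]@n,[2,50,98]),'a',np.percentile(r[b]@a,[1,99]))
E
python3 - <<'E'
from meas import *
A=n*549.3+a*(S@a+133); to(A[0],A[1],92,-14.2)
E
```

```text
[614.1 186.   94.9] n 1.0753316164640558 a 205.9959485608199 18.625806522779076 [-0.1  0.5 -0.6]
side 442 jaw end a 117.93990958037988 z [66.  91.8]
(0, 9) 90 -21.07738646433565 24.346659083575503
(9, 18) 21 -17.91881354502352 21.806780105363096
(18, 30) 73 -16.305652250033567 21.268745060905626
(30, 45) 86 -10.993594312735404 14.240815298413798
board n [-1.8 -0.7  4.8] a [-63.7  64.9]
top 235 jaw end a 120.00582734923381 z [ 69.9 205.7]
(0, 9) 35 -20.546707073738524 23.895522231484986
(9, 18) 26 -18.0863627798403 21.698639964897072
(18, 30) 38 -15.060124313210125 18.757216623943325
(30, 45) 48 -11.354107591055794 15.83413843225509
board n [-1.9 -0.9  5. ] a [-61.   65.8]
shift cm [-7.3 -0.1  0.3] spin 0.02 q7 -0.18
```

Emit:
{"op": "play_rows", "data": {"targets": [[1,-1,0,0.2,0],[1,-2,0,0.2,0],[1,-3,0,0.2,0],[1,-4,0,0.2,0],[1,-5,0,0.2,0],[1,-6,0,0.2,0],[1,-6.8,0,0.2,0],[1,-7.2,0,0.2,0],[1,-7.2,0,0.2,0],[1,-7.2,0,0.2,0]]}}

```text
clock: 18.7
eef_pos: [595.8, 116.0, 91.8]
tool_rot: [3.142, -0.001, 1.324]
force: [0.4, -0.6, -1.8]
width: 18.5
gripper_force: 59.2
```

```bash
python3 - <<'E'
from meas import *
t=ctrl.get_image('top')[0]; s=ctrl.get_image('side')[0]; w=ctrl.get_image('wrist')[0]
print(ctrl.read_state()['clock'],ctrl.read_state()['qd'].round(3))
cv2.imwrite('pics/final.png',np.hstack([cv2.resize(s[150:290,270:410],(400,400)),cv2.resize(t[180:270,250:340],(400,400),interpolation=cv2.INTER_CUBIC)])[:,:,::-1])
E
```

```text
[595.8 116.2  91.7] n 0.5258705215581012 a 133.81062635482067 18.859755993574996 [-0.5 -0.  -0.7]
side 311 jaw end a 46.3442533011179 z [63.7 88.7]
(0, 9) 42 -21.168631128951223 -10.131327462282451
(9, 18) 11 -19.55017269556607 -13.354945313983325
(18, 30) 20 -16.560377818645332 -8.186188195222472
(30, 45) 41 -12.294204131582404 8.75173269443659
board n [-1.8 -0.6  4.8] a [-63.4  65.1]
top 200 jaw end a 48.82587165094947 z [ 70.1 205.2]
(0, 9) 33 -21.89789516235002 23.719973829351044
(9, 18) 26 -19.607077069668787 22.533876208968124
(18, 30) 30 -15.556009229798422 16.84109525607235
(30, 45) 48 -12.486962091607886 13.451003888079226
board n [-1.8 -0.9  5. ] a [-61.1  65.7]
19.0 [-0.  0. -0.  0. -0. -0. -0.]
```

View pics/final.png

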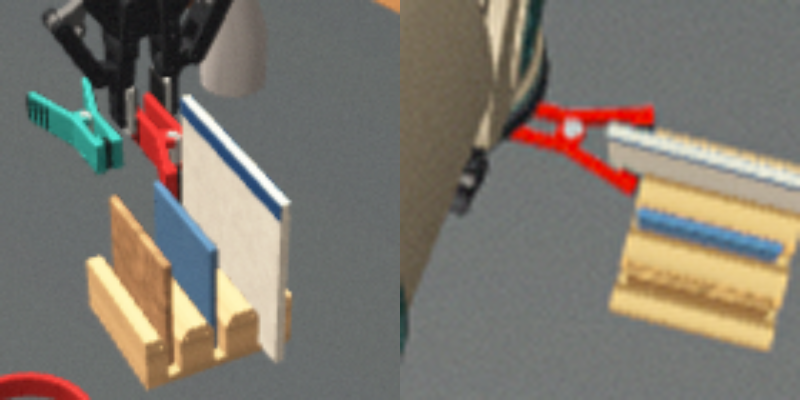

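The picture shows the red jaws open round the board's near (+y) edge in the top view at about (630,150), one on each face with clear gaps, and the board upright in its slot. Everything is at rest, so I hand in.

```bash
python3 -c "
from cell import ctrl
print(ctrl.finish_job())"
```

```text
the job is handed in; nothing more can be done
None
```

I handed the job in: the board stands in the empty slot, let go, and the red clip is held squeezed open around its +y side edge, clear of both faces in the last images; the hand-in gave no verdict.

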